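# Prop up the guard and trim the console

## Task

Swing up the clear orange-framed guard on the black console, stand the blue-stemmed prop upright with its foot on the yellow-outlined pad on the console's deck, and let the guard down gently so that it leans at rest on the prop. Then reach in under the propped guard and turn the black knob until its white pointer lies at the green mark, without shifting the mark's ring; let go of everything and leave the guard propped. Leave the other things on the bench where they are.

Things in the scene. Friction and masses are not known exactly. Their poses are not given: they have to be found in the camera images.
- console: Black console, fixed, 205 mm deep (x), 270 wide (y). Origin on the table under it; x to its rear (hinge side), y left, z up. Flat deck at z = 85 from x = -10 to 115 mm, hinge rail 26 mm high at its rear; in front a grey panel falls at 40 degrees to x = -90, z = 18 mm. Two binding posts 16 mm high on the deck at x = 45, y = 60 and 95.
- hinge (a point): Middle of the guard's hinge line, which runs along the console's y: 100 mm behind the console's origin, 111 mm above the table. Its axes are the console's.
- cover (a joint): Guard's angle, rad: 0 shut (level), grows as it swings up and back, stop at 1.5. Clear sheet 205 mm long, 250 wide, 5 thick; orange side rails hang 13 mm below it; the hinge line is in its underside; 150 g. It stays by itself above about 1.3 rad; below that it sinks under its own weight until something holds it. Propped on the pad it stands at about 0.85.
- tab (a point): Orange finger lip in the middle of the guard's free edge, 80 mm wide, 6 thick, turned up at 40 degrees from the sheet, 32 mm long; it overhangs the console's front when shut and can be pushed up from below by slanted fingertips. Point in the middle of its underside, 213 mm from the hinge line and 11 above the level of it when shut. Axes turn with the guard, x to the hinge.
- pad (a point): Centre of the yellow-outlined rubber pad (84 mm along x, 76 along y), flush with the deck's top; 75 mm in front of the hinge line and 75 to the right (-y) of the console's middle. Axes are the console's. The prop's foot belongs in its middle, within 20 mm each way, any yaw.
- prop_center (a point): Loose prop, 100 mm high, about 0.35 kg: steel foot 60 x 50 x 12 mm (x, y, z), square blue stem 22 x 22 mm, black rubber head of the same width on top. Point on the stem's axis, 50 mm above the foot's underside; z along the stem, x along the foot's long side. Starts standing on the table.
- knob_grip (a point): Black knob's grip point, on its axis, 34 mm above the sloped panel. z is the knob's axis, square to the panel (40 degrees from vertical, leaning to the front); x is where the white pointer points. Bar grip 42 mm long along x, 14 wide, from 20 mm below this point to 10 above it, over a disc of 24 mm radius.
- trim_knob (a joint): Angle of the knob in rad, clockwise positive seen along its axis from above; 0 = pointer straight up the slope; range -1.2 to 1.2. Turns with slight friction (0.03 N m) and stays where it is left.
- scale_ring (a joint): Angle of the green mark in rad, counted like the knob's: when both are equal the pointer lies at the mark. Flat aluminium ring, 43 mm radius, round the knob; very stiff, leave it as it is.
- green_mark (a point): Middle of the green mark (10 mm wide) on the ring round the knob, 34 mm from the knob's axis; x points outwards from the knob's axis.
- spool_center (a point): Aluminium solder spool, bystander, 58 mm across, 52 mm high; point at its centre.
- jar_center (a point): Flux jar, bystander, 52 mm across, 62 mm high; point half-way up.
- heatsink_center (a point): Green finned heatsink, bystander, 60 x 50 x 38 mm high; point half-way up.
- multimeter: Yellow handheld meter lying on the table, bystander, 130 (x) x 66 (y) x 41 mm high; origin at the centre of its underside.
- screwdriver: Screwdriver lying on the table along its x, bystander, 170 mm long, under 35 mm high; origin under its middle.
- parts_tray: Blue open tray with four compartments, bystander, 120 (x) x 90 (y) x 30 mm high; origin at the centre of its underside.
Not all that is in view belongs to the job. Leave any pink, purple or turquoise look-alike of the part that bears prop_center alone.

How it is judged:
On the way, in this order (a step that is already met when the one before it is completed fails the run):
1. the guard rests on the prop, which stands upright on the pad and has been let go (value of joint cover between 0.65 and 1.12 rad and velocity of joint cover between -0.1 and 0.1 rad/s and angle between prop_center's own z axis and vertical below 0.12 rad and z of prop_center in the frame of pad between 0.044 and 0.056 m and x of prop_center in the frame of pad between -0.02 and 0.02 m and y of prop_center in the frame of pad between -0.02 and 0.02 m and contact force between the fingers and prop below 0.05 N), for 0.3 s.
2. the knob's pointer is turned to the green mark while the guard stays propped (angle between the x axis of knob_grip and the x axis of green_mark, either way round below 0.15 rad and velocity of joint trim_knob between -0.1 and 0.1 rad/s and value of joint cover between 0.65 and 1.12 rad and velocity of joint cover between -0.1 and 0.1 rad/s and angle between prop_center's own z axis and vertical below 0.12 rad and z of prop_center in the frame of pad between 0.044 and 0.056 m and x of prop_center in the frame of pad between -0.02 and 0.02 m and y of prop_center in the frame of pad between -0.02 and 0.02 m), for 0.2 s.
At the end, for the whole second after the job is handed in: The prop stands upright (within 7 degrees) on the console's deck, its axis within 20 mm of the pad's centre along each of the console's axes; the guard rests on it, still, at 0.65 to 1.12 rad; the knob's pointer is within 0.15 rad of the green mark and still; everything is let go (all of step 2 and contact force between the fingers and prop below 0.05 N); the robot touches nothing.
It fails at once if a bystander on the bench is shifted by more than 30 mm (distance of any of spool_center, jar_center, heatsink_center, multimeter, screwdriver, parts_tray from where it was at the start of the episode above 0.03 m).
It fails at once if the ring with the green mark is shifted by more than 4 mm (distance of green_mark from where it was at the start of the episode above 0.004 m).
It fails at once if the guard slams down (faster than 2 rad/s) (velocity of joint cover below -2 rad/s).
It also fails if it takes over 72 s, if anything falls off the work surface, if the arm or the gripper's body presses on something with over 40 N, if the wrist force passes 120 N, or if a joint passes its speed limit or range.

## Robot

A 6-joint arm with a two-finger parallel gripper is mounted at the origin on the work surface. World frame = base frame: x ahead of the robot, y to its left, z up, the work surface at z = 0. Lengths are in m, angles in rad, forces in N, time in s.
With the tool pointing down it reaches from about 0.35 to 1 m from the base axis. Payload 7.1 kg.
Tool frame: the origin (TCP) lies between the finger pads; the fingertips stand 22 mm ahead of it and the grasp point (between the pads) lies 3 mm ahead of it; z points along the fingers, y is the line along which they close (so a half turn about z gives the same grasp; the last joint's range is limited). The gripper opens to 85 mm and grips with 20 to 120 N. Pads are 22 mm wide; open, the fingers measure 114 mm over their backs; the gripper's body (76 mm by 85 mm) begins 54 mm behind the grasp point. The pads swing forward as they close: fully open they stand 13 mm farther back than shut.
Start: joints at [-1.293, 0.423, 1.63, -0, 1.089, -0.019], TCP at [0.183, -0.598, 0.253] pointing down, gripper open.
Joint ranges: [-3, 3], [-0.9, 2.11], [0.09, 2.58], [-1.31, 4.45], [0.11, 2.69], [-2.54, 2.54]. Speed limits (rad/s): [2.39, 2.39, 3.01, 3.14, 3.14, 3.14].

## Interface

Orientations are given as a rotation vector (axis times angle).
In Python, from rig import manip gives the robot as it stands. The module is installed in compiled form; this text tells all that it offers. Calls block until the motion is done:
- manip.move_to(position, orientation): joint-space move of the TCP to a pose.
- manip.servo_line(position, orientation=None, rate=0.15): straight line of the TCP; orientation=None keeps the orientation; rate is the mean speed in m/s.
- manip.set_joints(angles): joint-space move.
- manip.command_gripper(opening, f_grip=None): finger opening in m; f_grip is the grip in N (None keeps the last); returns when the fingers have stopped.
- manip.hold(seconds).
- manip.solve_ik(position, orientation): joint angles nearest the present ones, or None.
- manip.camera(name): name is "side" or "top"; returns a dict with "image" (480x640x3 uint8, red, green, blue), "fx", "fy", "cx", "cy" (pixels), "cam_to_world" (4x4, takes a point from camera to world coordinates). Camera axes: x right, y down, z forward; pixel columns grow to the right and rows downward; lengths in m; the calibration is good to about 2 mm. A picture is of the moment at which its call begins. There is no depth.
A pose or a line that the arm cannot do raises manip.IKError and nothing moves.
- manip.sign_off(): hands the job in; it is judged then, once.
Readings, each from a call of its own:
- manip.get_time(): time.
- manip.get_joint_positions(): joint angles.
- manip.get_joint_vel(): joint speeds.
- manip.get_tau(): joint torques, N m.
- manip.get_position(): TCP position.
- manip.get_ee_rot(): TCP orientation.
- manip.get_contact_force(): force on the tool from outside, world axes, zero at the start.
- manip.get_torque(): the same for the moment, N m.
- manip.get_width(): finger opening in m.
- manip.get_grip_force(): force on a finger pad.
Only numpy, scipy, OpenCV 4.12 (cv2) and the standard library are available. Lean on these libraries where they do the work, as an engineer would, in place of code of your own. Each camera call takes 0.05 s, during which the arm holds its last target. There are 200 camera calls.

## Working session

There is one attempt and no reset: what is moved stays moved. The work goes in short steps, each a Python script; the robot and the scene stay as the last script left them, time stands still between calls to the robot, and variables do not carry over. Pictures are saved under pics/ and viewed, at most 11 in all, crops included, and the job is handed in when it is done.

```bash
mkdir -p pics; ls
python3 - <<'E'
from rig import manip
import cv2,numpy as np,pickle
np.set_printoptions(precision=4,suppress=True)
for n in("side","top"):
    c=manip.camera(n); cv2.imwrite(f"pics/{n}0.png",c["image"][:,:,::-1]); pickle.dump(c,open(n+"0.pkl","wb"))
    print(n,c["fx"],c["fy"],c["cx"],c["cy"]);print(c["cam_to_world"])
print(manip.get_time())
E
```

```text
pics
side 536.6599855043307 536.6599855043307 321.73786624819013 237.32487942090833
[[-0.8375 -0.4316  0.3351  0.1541]
 [-0.5464  0.6645 -0.5097  0.5188]
 [-0.0027 -0.61   -0.7924  0.9891]
 [ 0.      0.      0.      1.    ]]
top 564.3144608894034 564.3144608894034 322.4156190934773 232.48420392378694
[[-0.0194 -0.9983  0.0549  0.4588]
 [-0.9996  0.0204  0.0171 -0.0678]
 [-0.0181 -0.0545 -0.9983  1.2602]
 [ 0.      0.      0.      1.    ]]
0.1
```

View pics/side0.png

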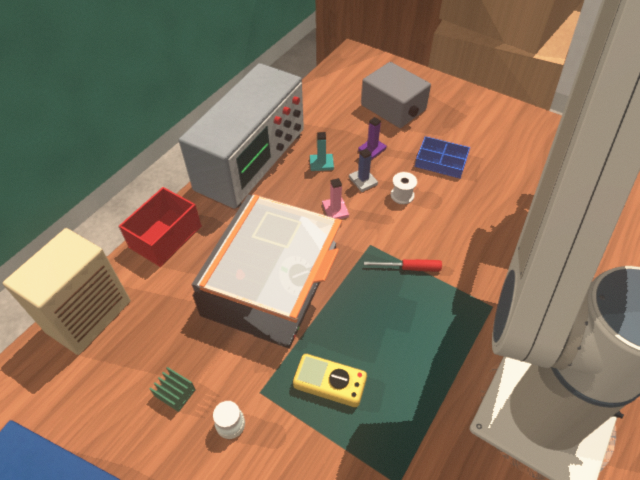

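View pics/top0.png

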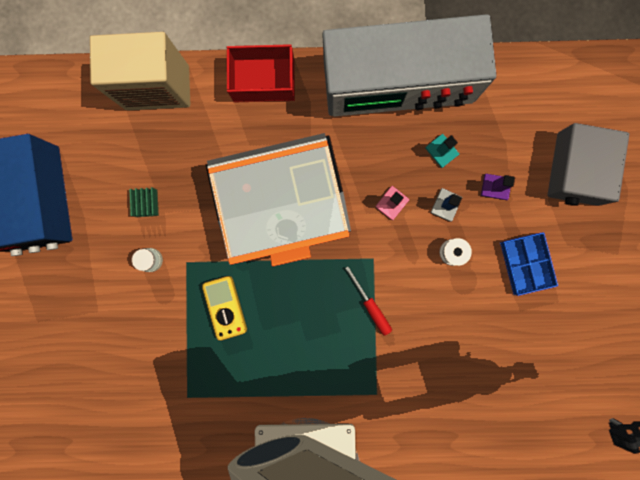

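Top view: the guard spans (208,165)-(348,236) with its tab at (291,256), the knob is at (287,228) and the pad at (311,183). The blue-stemmed prop is at (446,203) in the top view and (363,170) in the side view. The look-alikes are pink, teal and purple.

```bash
cat > h.py <<'E'
import numpy as np,cv2,pickle
np.set_printoptions(precision=4,suppress=True)
def ray(c,p):
    T=c["cam_to_world"]; d=T[:3,:3]@np.array([(p[0]-c["cx"])/c["fx"],(p[1]-c["cy"])/c["fy"],1]); return T[:3,3],d/np.linalg.norm(d)
def onz(c,p,z):
    o,d=ray(c,p); return o+d*(z-o[2])/d[2]
def tri(c1,p1,c2,p2):
    (o1,d1),(o2,d2)=ray(c1,p1),ray(c2,p2)
    s=np.linalg.lstsq(np.c_[d1,-d2],o2-o1,rcond=None)[0]
    a,b=o1+d1*s[0],o2+d2*s[1]; return (a+b)/2,np.linalg.norm(a-b)
def proj(c,P):
    T=c["cam_to_world"]; q=T[:3,:3].T@(np.asarray(P)-T[:3,3]); return np.array([c["cx"]+c["fx"]*q[0]/q[2],c["cy"]+c["fy"]*q[1]/q[2]])
def mask(c,lo,hi):
    return cv2.inRange(cv2.cvtColor(c["image"],cv2.COLOR_RGB2HSV),lo,hi)
E
python3 - <<'E'
from h import *
s,t=[pickle.load(open(n+"0.pkl","rb")) for n in("side","top")]
def crop(c,x,y,w,h,W,H): return cv2.resize(c["image"][y:y+h,x:x+w,::-1],(W,H),interpolation=cv2.INTER_CUBIC)
a=crop(t,200,130,160,140,400,350); b=crop(s,190,190,160,140,400,350)
c=crop(t,420,180,50,45,250,225); d=crop(s,340,140,50,45,250,225)
im=np.zeros((575,800,3),np.uint8); im[:350,:400]=a; im[:350,400:]=b; im[350:,:250]=c; im[350:,250:500]=d
cv2.imwrite("pics/crop.png",im)
for n,c in(("t",t),("s",s)):
    m=mask(c,(5,180,170),(15,255,255)); 
    cs=[k for k in cv2.findContours(m,0,2)[0] if cv2.contourArea(k)>30]
    for k in cs: print(n,cv2.contourArea(k),cv2.boundingRect(k),cv2.approxPolyDP(k,3,True)[:,0].tolist())
E
```

```text
t 1080.0 (228, 231, 121, 35) [[348, 232], [228, 260], [234, 263], [269, 254], [275, 265], [310, 257], [310, 245], [348, 236]]
t 417.5 (209, 141, 119, 32) [[327, 144], [325, 141], [210, 168], [209, 172]]
```

View pics/crop.png

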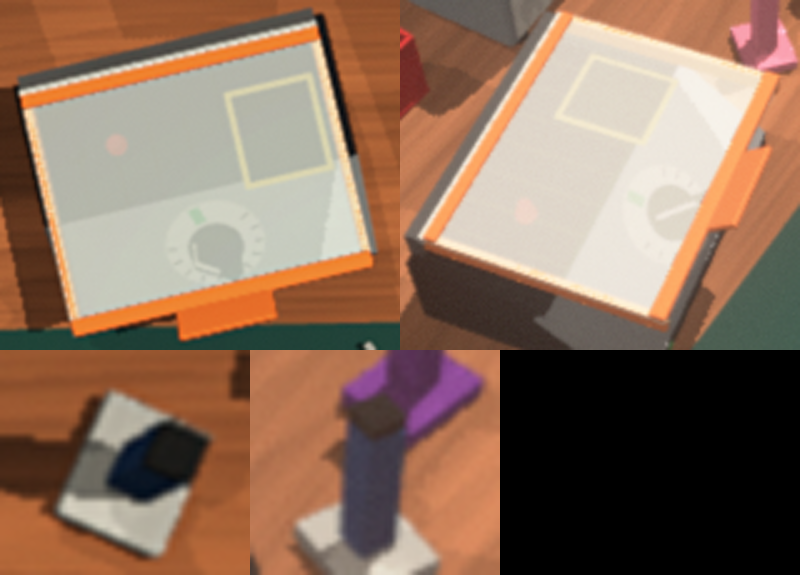

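Run:
```python
from h import *
s,t=[pickle.load(open(n+"0.pkl","rb")) for n in("side","top")]
A=lambda p:(200+p[0]/2.5-.3,130+p[1]/2.5-.3)
B=lambda p:(190+(p[0]-400)/2.5-.3,190+p[1]/2.5-.3)
C=lambda p:(420+p[0]/5-.4,180+(p[1]-350)/5-.4)
D=lambda p:(340+(p[0]-250)/5-.4,140+(p[1]-350)/5-.4)
P=[]
for a,b in(((226,94),(556,117)),((309,74),(597,56)),((332,165),(676,80)),((248,187),(640,142))):
    p,e=tri(t,A(a),s,B(b)); P.append(p); print("pad",p,e)
P=np.array(P); pad=P.mean(0); d=(P[0]-P[3]+P[1]-P[2])[:2]; e=(P[0]-P[1]+P[3]-P[2])[:2]
y1=np.arctan2(d[1],d[0]); y2=np.arctan2(-e[0],e[1]); print("pad c",pad,"yaws",y1,y2,np.linalg.norm(d)/2,np.linalg.norm(e)/2)
pf=[onz(t,A(a),.085) for a in((226,94),(309,74),(332,165),(248,187))]; print("pad@85",np.mean(pf,0))
for a,b in(((178,340),(733,228)),((276,318),(770,148))): print("tabtip",*tri(t,A(a),s,B(b)))
for k in((184,338),(276,317)): print(onz(t,A(k),.111+.026))
# guard strip yaw
q=[onz(t,p,.116) for p in((327,144),(209,172),(348,236),(234,263))]
for i,j in((0,1),(2,3)): v=q[j]-q[i]; print("strip yaw",np.arctan2(-v[0],v[1]),np.linalg.norm(v))
for n,a,b in(("head",(178,450),(377,412)),): print(n,*tri(t,C(a),s,D(b)))
F=np.array([onz(t,C(a),.012) for a in((112,390),(210,437),(160,557),(55,515))]); print("foot",F,F.mean(0))
for i in range(4):
    v=F[(i+1)%4]-F[i]; print(np.linalg.norm(v),np.arctan2(v[1],v[0]))
print("foot corner tri",tri(t,C((55,515)),s,D((298,525))))
print("green",onz(t,A((196,215)),.08))
```

```text
pad [0.6614 0.0172 0.0866] 0.0006395592064708599
pad [ 0.6741 -0.0542  0.0885] 0.00589969577104754
pad [ 0.5989 -0.0708  0.0877] 0.0019473618341965596
pad [0.5836 0.0007 0.0891] 0.0022422335435909476
pad c [ 0.6295 -0.0268  0.088 ] yaws 0.2138183197183674 0.19314474386437833 0.0782726288812248 0.07277372553377683
pad@85 [ 0.6306 -0.0263  0.085 ]
tabtip [0.4565 0.0554 0.1353] 0.0001244814803277379
tabtip [ 0.4726 -0.0231  0.1359] 0.00034168690215781987
[0.4579 0.0504 0.137 ]
[ 0.4732 -0.0232  0.137 ]
strip yaw 0.2121337154685193 0.24861800896161432
strip yaw 0.2125677107301067 0.2378600909255518
head [ 0.5839 -0.3226  0.1011] 0.001540635019168223
foot [[ 0.6216 -0.3135  0.012 ]
 [ 0.5998 -0.3561  0.012 ]
 [ 0.547  -0.3323  0.012 ]
 [ 0.5666 -0.2867  0.012 ]] [ 0.5837 -0.3222  0.012 ]
0.04784829959535658 -2.0453172718484067
0.05786598361548623 2.7189274333144478
0.04968767810327815 1.1656674736865347
0.06124673251690999 -0.45362784543780554
foot corner tri (array([ 0.5744, -0.2677,  0.0765]), np.float64(0.03089184610923262))
green [0.5609 0.0448 0.08  ]
```

```bash
cat >> h.py <<'E'
from scipy.spatial.transform import Rotation as Ro
PSI=.211; pad=np.array([.6303,-.0265,.085])
Rc=Ro.from_euler('z',PSI).as_matrix()
O=pad-Rc@[.025,-.075,.085]; H=O+Rc@[.1,0,.111]
def W(p): return O+Rc@np.asarray(p,float)      # console -> world
def rv(z,y):  # tool axes in world -> rotvec
    z=np.array(z)/np.linalg.norm(z); y=np.array(y)-z*np.dot(y,z); y/=np.linalg.norm(y)
    return Ro.from_matrix(np.c_[np.cross(y,z),y,z]).as_rotvec()
def tabpose(th,back=0,sgn=1,ext=.009):
    """TCP pose that pinches the tab at guard angle th"""
    R=Rc@Ro.from_euler('y',th).as_matrix()  # +y rotation lifts the -x side
    a=np.radians(40); z=np.array([np.cos(a),0,-np.sin(a)]); y=np.array([np.sin(a),0,np.cos(a)])
    g=np.array([-.213,0,.011])+.003*y-(ext+.003+back)*z
    return H+R@g, rv(R@z,sgn*(R@y))
E
python3 - <<'E'
from h import *; from rig import manip
print(O,H)
for sgn in(1,-1):
    for th,b in((0,.1),(0,0),(.4,0),(.8,0),(1.1,0),(1.3,0),(1.4,0),(1.4,.08)):
        p,r=tabpose(th,b,sgn); print(sgn,th,p,manip.solve_ik(p,r))
E
```

```text
[ 0.5901  0.0416 -0.    ] [0.6879 0.0625 0.111 ]
1 0 [0.3976 0.0004 0.1963] None
1 0 [0.4725 0.0164 0.132 ] None
1 0.4 [0.4976 0.0218 0.2161] [-0.0448  0.1658  2.2099  0.367   0.3268 -0.578 ]
1 0.8 [0.5526 0.0336 0.2836] [ 0.0327  0.2537  1.8045  0.0152  1.0119 -0.1859]
1 1.1 [0.6085 0.0455 0.3168] [ 0.0697  0.4408  1.466  -0.0319  1.46   -0.1342]
1 1.3 [0.6501 0.0544 0.3289] [ 0.0872  0.5971  1.2243 -0.052   1.7445 -0.1218]
1 1.4 [0.6716 0.059  0.3316] [ 0.0943  0.6829  1.097  -0.0617  1.8855 -0.1201]
1 1.4 [0.7109 0.0675 0.4008] [ 0.0998  0.7207  0.8834 -0.0634  2.0613 -0.1261]
-1 0 [0.3976 0.0004 0.1963] None
-1 0 [0.4725 0.0164 0.132 ] [-0.1521  0.5158  2.4936  2.7312  0.7502  0.0687]
-1 0.4 [0.4976 0.0218 0.2161] None
-1 0.8 [0.5526 0.0336 0.2836] None
-1 1.1 [0.6085 0.0455 0.3168] None
-1 1.3 [0.6501 0.0544 0.3289] None
-1 1.4 [0.6716 0.059  0.3316] None
-1 1.4 [0.7109 0.0675 0.4008] None
```

Run:
```python
from h import *; from rig import manip
def pushpose(th,p,h,back=0,down=0):
    R=Rc@Ro.from_euler('y',th).as_matrix(); c=H+R@[-.213,0,.011]
    Q=Rc@Ro.from_euler('z',h).as_matrix()
    z=Q@[np.cos(p),0,-np.sin(p)]; u=Q@[np.sin(p),0,np.cos(p)]
    return c-.011*u-(.022+back)*z-[0,0,down], z, Q@[0,1,0]
for p in(40,45,50,55):
  for h in(-40,-20,0,20,40):
    row=[]
    for th,b,d in((0,0,0),(0,0,.02),(0,.03,.03),(.2,0,0),(.5,0,0),(.8,0,0),(1.1,0,0),(1.4,0,0)):
        q,z,y=pushpose(th,np.radians(p),np.radians(h),b,d)
        row.append(''.join('01'[manip.solve_ik(q,rv(z,s*y)) is not None] for s in(1,-1)))
    print(p,h,row)
# pinch with steeper tool, y in plane
for th in(0,.1,.2,.3):
  for ex in(0,5,10,15,20,25):
    R=Rc@Ro.from_euler('y',th).as_matrix(); a=np.radians(40+ex)
    z0=R@[np.cos(np.radians(40)),0,-np.sin(np.radians(40))]; z=R@[np.cos(a),0,-np.sin(a)]; y=R@[np.sin(a),0,np.cos(a)]
    g=H+R@[-.213,0,.011]-.009*z0
    print(th,ex,[manip.solve_ik(g-(.003+b)*z,rv(z,y)) is not None for b in(0,.03,.06)])
```

```text
40 -40 ['11', '11', '11', '11', '00', '00', '10', '10']
40 -20 ['11', '11', '11', '11', '11', '11', '00', '00']
40 0 ['11', '11', '11', '11', '11', '11', '01', '01']
40 20 ['11', '11', '11', '11', '11', '01', '01', '01']
40 40 ['11', '11', '11', '11', '11', '01', '01', '01']
45 -40 ['11', '11', '11', '00', '00', '10', '10', '10']
45 -20 ['11', '11', '11', '11', '11', '00', '10', '10']
45 0 ['11', '11', '11', '11', '11', '01', '01', '11']
45 20 ['11', '11', '11', '11', '01', '01', '01', '01']
45 40 ['11', '11', '11', '11', '11', '01', '01', '01']
50 -40 ['11', '11', '11', '00', '10', '10', '10', '10']
50 -20 ['11', '11', '11', '11', '00', '10', '11', '11']
50 0 ['11', '11', '11', '11', '01', '01', '11', '11']
50 20 ['11', '11', '11', '11', '01', '01', '01', '01']
50 40 ['11', '11', '11', '11', '01', '01', '01', '01']
55 -40 ['00', '00', '00', '00', '10', '10', '10', '10']
55 -20 ['11', '11', '11', '11', '11', '11', '11', '11']
55 0 ['11', '11', '11', '01', '01', '11', '11', '11']
55 20 ['11', '11', '11', '01', '01', '01', '01', '01']
55 40 ['11', '11', '11', '01', '01', '01', '01', '01']
0 0 [False, False, False]
0 5 [False, False, False]
0 10 [False, False, False]
0 15 [False, True, True]
0 20 [True, True, True]
0 25 [True, True, True]
0.1 0 [False, False, False]
0.1 5 [False, False, True]
0.1 10 [True, True, True]
0.1 15 [True, True, True]
0.1 20 [True, True, True]
0.1 25 [True, True, True]
0.2 0 [True, True, True]
0.2 5 [True, True, True]
0.2 10 [True, True, True]
0.2 15 [True, True, True]
0.2 20 [True, True, True]
0.2 25 [True, True, True]
0.3 0 [True, True, True]
0.3 5 [True, True, True]
0.3 10 [True, True, True]
0.3 15 [True, True, True]
0.3 20 [True, True, True]
0.3 25 [True, True, True]
```

```bash
cat >> h.py <<'E'
def pushpose(th,p=np.radians(40),h=np.radians(20),back=0,down=0,s=-1):
    R=Rc@Ro.from_euler('y',th).as_matrix(); c=H+R@[-.213,0,.011]
    Q=Rc@Ro.from_euler('z',h).as_matrix()
    z=Q@[np.cos(p),0,-np.sin(p)]; u=Q@[np.sin(p),0,np.cos(p)]
    return c-.011*u-(.022+back)*z-[0,0,down], rv(z,s*(Q@[0,1,0]))
E
python3 - <<'E'
from h import *; from rig import manip
for h in(0,20):
  for s in(1,-1):
    for th,b,d in((0,.06,.0),(0,.03,.03),(0,0,.02),(0,0,0),(.2,0,0),(.5,0,0),(.8,0,0),(1.1,0,0),(1.4,0,0)):
      print(h,s,th,b,d,manip.solve_ik(*pushpose(th,h=np.radians(h),back=b,down=d,s=s)))
E
```

```text
0 1 0 0.06 0.0 None
0 1 0 0.03 0.03 [-0.2139  0.592   2.5687  2.7232  0.8902  1.5606]
0 1 0 0 0.02 [-0.1758  0.6154  2.5232  2.7538  0.8699  1.5723]
0 1 0 0 0 [-0.1758  0.5358  2.5257  2.7265  0.7989  1.613 ]
0 1 0.2 0 0 [-0.1663  0.3696  2.508   2.6442  0.6329  1.734 ]
0 1 0.5 0 0 [-0.1333  0.1829  2.4328  2.4318  0.408   2.012 ]
0 1 0.8 0 0 [-0.0897  0.1023  2.3208  2.0834  0.2634  2.4171]
0 1 1.1 0 0 None
0 1 1.4 0 0 None
0 -1 0 0.06 0.0 None
0 -1 0 0.03 0.03 [-0.2139  0.592   2.5687  2.7232  0.8902 -1.581 ]
0 -1 0 0 0.02 [-0.1758  0.6154  2.5232  2.7538  0.8699 -1.5693]
0 -1 0 0 0 [-0.1758  0.5358  2.5257  2.7265  0.7989 -1.5286]
0 -1 0.2 0 0 [-0.1663  0.3696  2.508   2.6442  0.6329 -1.4076]
0 -1 0.5 0 0 [-0.1333  0.1829  2.4328  2.4318  0.408  -1.1296]
0 -1 0.8 0 0 [-0.0897  0.1023  2.3208  2.0834  0.2634 -0.7244]
0 -1 1.1 0 0 [-0.0467  0.1087  2.1927  1.6505  0.1971 -0.2491]
0 -1 1.4 0 0 [-0.0103  0.1714  2.062   1.2986  0.1755  0.1326]
20 1 0 0.06 0.0 [-0.5498  0.3905  2.472   1.7867  0.7788  1.9298]
20 1 0 0.03 0.03 [-0.4775  0.568   2.451   2.0075  0.8154  1.7159]
20 1 0 0 0
[... 176 characters left out ...]
]
20 1 0.5 0 0 [-0.3547  0.2379  2.3427  1.659   0.6553  2.3348]
20 1 0.8 0 0 None
20 1 1.1 0 0 None
20 1 1.4 0 0 None
20 -1 0 0.06 0.0 [-0.5498  0.3905  2.472   1.7867  0.7788 -1.2118]
20 -1 0 0.03 0.03 [-0.4775  0.568   2.451   2.0075  0.8154 -1.4257]
20 -1 0 0 0.02 [-0.411   0.5981  2.423   2.0787  0.8092 -1.4333]
20 -1 0 0 0 [-0.411   0.5311  2.4251  2.0221  0.7792 -1.3526]
20 -1 0.2 0 0 [-0.3987  0.3941  2.4097  1.8828  0.7192 -1.1464]
20 -1 0.5 0 0 [-0.3547  0.2379  2.3427  1.659   0.6553 -0.8068]
20 -1 0.8 0 0 [-0.2936  0.1657  2.2393  1.4693  0.6191 -0.5108]
20 -1 1.1 0 0 [-0.2301  0.1689  2.1175  1.3338  0.5943 -0.292 ]
20 -1 1.4 0 0 [-0.1738  0.2254  1.9903  1.2478  0.5717 -0.1467]
```

Run:
```python
from h import *; from rig import manip
manip.command_gripper(0)
manip.move_to(*pushpose(0,back=.06,down=.02))
manip.servo_line(*pushpose(0,back=.03,down=.03))
manip.servo_line(*pushpose(0,down=.015),rate=.1)
print(manip.get_contact_force())
for th in(0.03,.15,.3):
    manip.servo_line(*pushpose(th),rate=.1); print(th,manip.get_contact_force(),manip.get_position()-pushpose(th)[0])
c=manip.camera("side"); cv2.imwrite("pics/side1.png",c["image"][:,:,::-1]); print(manip.get_time())
```

```text
[-0.2989 -0.4358  0.8348]
0.03 [-2.5772  1.1121 -0.3574] [-0.0007 -0.0002  0.0002]
0.15 [-0.5025 -0.6593  0.1845] [-0.0002 -0.0001 -0.0003]
0.3 [-0.4659 -0.7393  0.1267] [-0.0002  0.     -0.0005]
5.2167
```

View pics/side1.png

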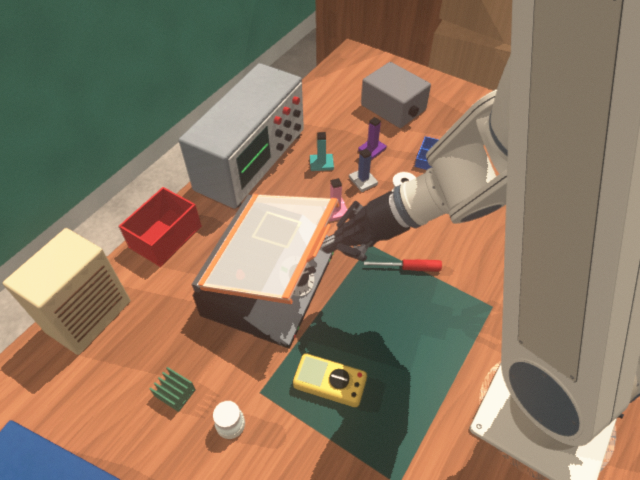

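The guard is rising on the closed fingertips, with its front edge near (315,270) and the knob now visible below it. I'll continue up.

Run:
```python
from h import *; from rig import manip
for th in(.5,.7,.9,1.1,1.25,1.35,1.42):
    manip.servo_line(*pushpose(th),rate=.12); print(th,manip.get_contact_force())
manip.hold(.3)
manip.servo_line(*pushpose(1.42,back=.1),rate=.15)
# pre-grasp of prop
g=np.array([.5838,-.3224,.072]); t=np.radians(40); yw=-.44
z=np.array([np.sin(t)*np.cos(yw),np.sin(t)*np.sin(yw),-np.cos(t)]); y=np.array([-np.sin(yw),np.cos(yw),0])
for s in(1,-1): 
  for b in(.1,0): print(s,b,manip.solve_ik(g-(.003+b)*z,rv(z,s*y)))
for s in(1,-1):
  q=pad+[0,0,.072]; yy=PSI; z=np.array([np.sin(t)*np.cos(yy),np.sin(t)*np.sin(yy),-np.cos(t)]); y=np.array([-np.sin(yy),np.cos(yy),0])
  for b,u in((0,.1),(0,.01),(.1,0)): print(s,b,manip.solve_ik(q-(.003+b)*z+[0,0,u],rv(z,s*y)))
for n in("side","top"):
    c=manip.camera(n); pickle.dump(c,open(n+"2.pkl","wb")); cv2.imwrite(f"pics/{n}2.png",c["image"][:,:,::-1])
print(manip.get_time())
```

```text
0.5 [-0.3408 -0.8252 -1.0339]
0.7 [-0.6458 -1.0186 -0.4362]
0.9 [-0.2365  0.4335  0.6322]
1.1 [ 0.1239  0.4206 -0.6165]
1.25 [-0.4215  0.0812  0.8494]
1.35 [-0.4915  0.2347 -0.4953]
1.42 [-0.8666 -0.3221  0.3624]
1 0.1 [-0.5703  0.4427  2.1634  2.6535  0.179   1.9522]
1 0 [-0.5531  0.6574  2.0325  2.8484  0.2537  1.7683]
-1 0.1 [-0.5703  0.4427  2.1634  2.6535  0.179  -1.1894]
-1 0 [-0.5531  0.6574  2.0325  2.8484  0.2537 -1.3733]
1 0 None
1 0 None
1 0.1 None
-1 0 [-0.1673  0.2683  2.0364  0.9529  0.2956  0.3434]
-1 0 [-0.1673  0.4372  2.0835  1.7388  0.2432 -0.4686]
-1 0.1 [-0.227   0.2309  2.1728  1.2699  0.2895 -0.0314]
9.4833
```

View pics/side2.png

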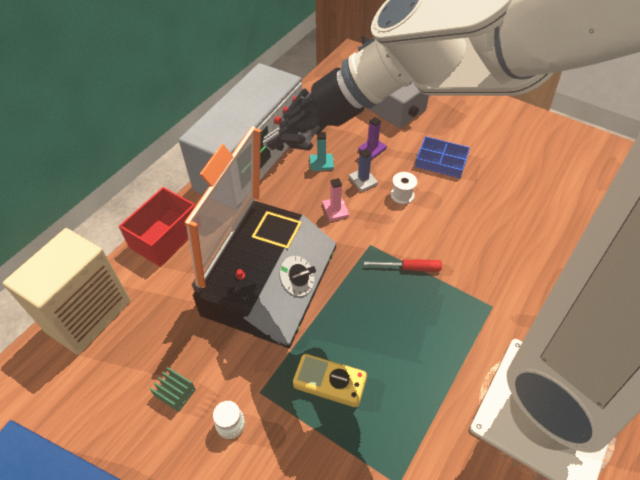

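The guard stands up by itself near (230,190). The knob at (298,273) and the pad at (276,230) are now clear of it. Next I'll pick the prop with a steeper tool.

```bash
cat >> h.py <<'E'
def gp(g,yaw,tilt,back=0,s=1):
    z=np.array([np.sin(tilt)*np.cos(yaw),np.sin(tilt)*np.sin(yaw),-np.cos(tilt)])
    return np.asarray(g)-(.003+back)*z, rv(z,s*np.array([-np.sin(yaw),np.cos(yaw),0]))
E
python3 - <<'E'
from h import *; from rig import manip
g=np.array([.5838,-.3224,.072])
for t in(8,12,16):
  for s in(1,-1):
    for b in(.12,0): print(t,s,b,manip.solve_ik(*gp(g,-.44,np.radians(t),b,s)))
    for b,u in((0,.1),(0,0),(.1,0)): print(' place',t,s,b,manip.solve_ik(*gp(W([.02,-.075,.157+u]),PSI,np.radians(t),b,s)))
s,t=[pickle.load(open(n+"2.pkl","rb")) for n in("side","top")]
a=cv2.resize(s["image"][245:305,260:340,::-1],(800,600),interpolation=cv2.INTER_CUBIC); 
b=cv2.resize(t["image"][190:265,240:340,::-1],(800,600),interpolation=cv2.INTER_CUBIC)
cv2.imwrite("pics/knob.png",np.vstack([cv2.resize(a,(400,300)),cv2.resize(b,(400,300))]))
E
```

```text
8 1 0.12 [-0.5299  0.4778  1.7059  0.0171  0.8188 -1.6716]
8 1 0 [-0.5276  0.6665  1.7111  0.0208  0.625  -1.6744]
 place 8 1 0 [-0.0811  0.3649  1.7103  0.0499  0.9333 -1.8899]
 place 8 1 0 [-0.0811  0.4945  1.7768  0.0596  0.7375 -1.9044]
 place 8 1 0.1 [-0.0881  0.3464  1.7407  0.0515  0.9216 -1.8983]
8 -1 0.12 [-0.5299  0.4778  1.7059  0.0171  0.8188  1.47  ]
8 -1 0 [-0.5276  0.6665  1.7111  0.0208  0.625   1.4672]
 place 8 -1 0 [-0.0811  0.3649  1.7103  0.0499  0.9333  1.2517]
 place 8 -1 0 [-0.0811  0.4945  1.7768  0.0596  0.7375  1.2372]
 place 8 -1 0.1 [-0.0881  0.3464  1.7407  0.0515  0.9216  1.2433]
12 1 0.12 [-0.5342  0.4479  1.7717  0.0299  0.7137 -1.6855]
12 1 0 [-0.5303  0.6517  1.7571  0.0375  0.5245 -1.6916]
 place 12 1 0 [-0.0909  0.3416  1.7543  0.0826  0.8472 -1.9212]
 place 12 1 0 [-0.0909  0.4765  1.8206  0.1027  0.6469 -1.9486]
 place 12 1 0.1 [-0.1021  0.3151  1.7994  0.0869  0.8295 -1.9363]
12 -1 0.12 [-0.5342  0.4479  1.7717  0.0299  0.7137  1.4561]
12 -1 0 [-0.5303  0.6517  1.7571  0.0375  0.5245  1.45  ]
 place 12 -1 0 [-0.0909  0.3416  1.7543  0.0826  0.8472  1.2204]
 place 12 -1 0 [-0.0909  0.4765  1.8206  0.1027  0.6469  1.193 ]
 place 12 -1 0.1 [-0.1021  0.3151  1.7994  0.0869  0.8295  1.2053]
16 1 0.12 [-0.5388  0.4221  1.8362  0.0478  0.6058 -1.7051]
16 1 0 [-0.5333  0.6402  1.802   0.0627  0.4221 -1.7177]
 place 16 1 0 [-0.1012  0.3206  1.7981  0.1232  0.7603 -1.9611]
 place 16 1 0 [-0.1012  0.4615  1.8636  0.1611  0.5559 -2.0088]
 place 16 1 0.1 [-0.1173  0.2871  1.8574  0.1327  0.7365 -1.9858]
16 -1 0.12 [-0.5388  0.4221  1.8362  0.0478  0.6058  1.4365]
16 -1 0 [-0.5333  0.6402  1.802   0.0627  0.4221  1.4239]
 place 16 -1 0 [-0.1012  0.3206  1.7981  0.1232  0.7603  1.1805]
 place 16 -1 0 [-0.1012  0.4615  1.8636  0.1611  0.5559  1.1328]
 place 16 -1 0.1 [-0.1173  0.2871  1.8574  0.1327  0.7365  1.1558]
```

View pics/knob.png

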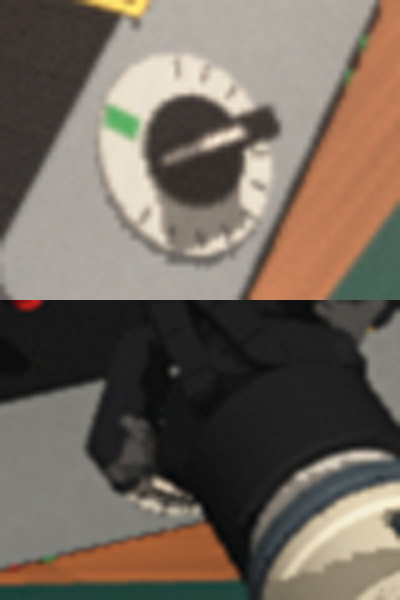

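Side crop: the ring is centred near (185,157), the green mark is at (122,122), and the white pointer line runs from (165,160) to (245,130).

Run:
```python
from h import *; from rig import manip
s=pickle.load(open("side2.pkl","rb"))
a=np.radians(40); n=Rc@[-np.sin(a),0,np.cos(a)]; up=Rc@[np.cos(a),0,np.sin(a)]; lf=Rc@[0,1,0]
def cast(p,h):
    o,d=ray(s,p); P0=W([-.010,0,.085])+n*h; return o+d*((P0-o)@n)/(d@n)
K=lambda p:(260+p[0]/5-.4,245+p[1]/5-.4)
img=s["image"]; sub=img[245:305,260:340]; hsv=cv2.cvtColor(sub,cv2.COLOR_RGB2HSV)
gm=cv2.inRange(hsv,(40,90,60),(85,255,255)); m=cv2.moments(gm[:40,:40]); gc=(260+m["m10"]/m["m00"],245+m["m01"]/m["m00"]); print("green px",gc)
G=cast(gc,.002)
inv=lambda P:(Rc.T@(P-O))
ring=np.array([cast(K(p),.002) for p in((100,120),(155,53),(205,57),(105,185),(125,225),(190,262),(150,248))])
uv=np.c_[(ring-O)@up,(ring-O)@lf]; A=np.c_[2*uv,np.ones(len(uv))]; sol=np.linalg.lstsq(A,(uv**2).sum(1),rcond=None)[0]
print("ring centre uv",sol[:2],"r",np.sqrt(sol[2]+sol[:2]@sol[:2]))
g=np.array([(G-O)@up,(G-O)@lf])-sol[:2]; print("green rel",g,np.linalg.norm(g),"cw ang",np.arctan2(-g[1],g[0]))
for h in(.042,.044):
    e=[cast(K(p),h) for p in((165,160),(245,130))]; ev=[np.array([(x-O)@up,(x-O)@lf])-sol[:2] for x in e]; v=ev[0]-ev[1]
    print("ptr",ev,"len",np.linalg.norm(v),"cw",np.arctan2(-v[1],v[0]))
C=O+0*n; C=(W([-.010,0,.085])); C=C+up*(sol[0]-(C-O)@up)+lf*(sol[1]-(C-O)@lf); print("knob base",C,inv(C))
# pick prop
t=np.radians(12); g=np.array([.5838,-.3224,.072])
manip.move_to(*gp(g+[0,0,.16],-.44,t,0,-1)); manip.command_gripper(.06)
manip.servo_line(*gp(g,-.44,t,.05,-1),rate=.25); c=manip.camera("side"); cv2.imwrite("pics/side3.png",c["image"][:,:,::-1])
manip.servo_line(*gp(g,-.44,t,0,-1),rate=.12)
print(manip.get_contact_force()); manip.command_gripper(.0,60); print(manip.get_width(),manip.get_grip_force(),manip.get_contact_force())
p,r=gp(g,-.44,t,0,-1); manip.servo_line(p+[0,0,.02],rate=.1); print(manip.get_width(),manip.get_contact_force())
manip.servo_line(p+[0,0,.19],rate=.25); print(manip.get_time())
for nme in("side","top"):
    c=manip.camera(nme); pickle.dump(c,open(nme+"4.pkl","wb")); cv2.imwrite(f"pics/{nme}4.png",c["image"][:,:,::-1])
x=pickle.load(open("side4.pkl","rb"))["image"]; y=pickle.load(open("top4.pkl","rb"))["image"]
cv2.imwrite("pics/c4.png",np.hstack([cv2.resize(q[60:360,200:600,::-1],(400,300)) for q in(x,y)]))
```

```text
green px (284.0, 269.0)
ring centre uv [-0.0089 -0.0023] r 0.04581047323313906
green rel [0.0342 0.0073] 0.03502058273813385 cw ang -0.21048741083095449
ptr [array([0.0266, 0.0334]), array([ 0.0008, -0.0015])] len 0.04341824536073231 cw -0.9340427641015574
ptr [array([0.0275, 0.0347]), array([ 0.0017, -0.0001])] len 0.04331655692489664 cw -0.9340427641015614
knob base [0.539  0.0283 0.0491] [-0.0528 -0.0023  0.0491]
[-0.7541  0.4445  0.0887]
0.02112708060837052 59.27053679712117 [-3.3865 -0.9482  5.754 ]
0.02130627801405692 [ 0.7941 -0.5536 -3.03  ]
14.275
```

View pics/c4.png

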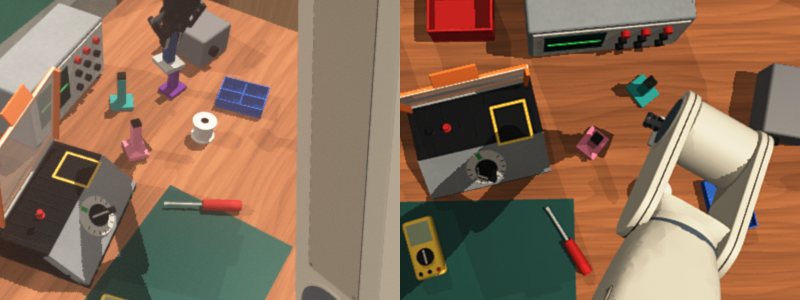

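The prop is held upright, with its foot at (165,62) in the left crop, and the top view now shows the knob unobstructed. Now I'll place it.

Run:
```python
from h import *; from rig import manip
t=np.radians(12); P=lambda x,z,b=0:gp(W([x,-.075,.085+.072+z]),PSI,t,b,-1)
manip.move_to(*P(-.04,.08)); manip.servo_line(*P(.022,.06),rate=.2); manip.servo_line(*P(.022,.008),rate=.12)
manip.hold(.2); f0=manip.get_contact_force(); print(f0)
for k in range(8):
    manip.servo_line(*P(.022,.005-.0015*k),rate=.03); f=manip.get_contact_force(); print(k,f)
    if f[2]-f0[2]>3: break
manip.command_gripper(.05); manip.hold(.1)
manip.servo_line(*P(.022,.005-.0015*k,.06),rate=.15); manip.servo_line(*P(-.06,.12,.06),rate=.25)
print(manip.get_time())
p,r=manip.get_position(),manip.get_ee_rot()
print(manip.solve_ik(*tabpose(1.4,.08)))
q=manip.get_joint_positions(); q[0]-=.6; manip.set_joints(q)
for nme in("side","top"):
    c=manip.camera(nme); pickle.dump(c,open(nme+"5.pkl","wb"))
s,tp=[pickle.load(open(k+"5.pkl","rb")) for k in("side","top")]
C=np.array([.539,.0283,.0491]);n=Rc@[-np.sin(.698),0,np.cos(.698)]
for c in(s,tp): print([proj(c,C+n*h).round(1) for h in(0,.014,.044)])
a=cv2.resize(s["image"][240:310,255:348,::-1],(400,300),interpolation=cv2.INTER_CUBIC); b=cv2.resize(tp["image"][195:265,240:333,::-1],(400,300),interpolation=cv2.INTER_CUBIC)
d=cv2.resize(s["image"][130:280,180:380,::-1],(400,300)); e=cv2.resize(tp["image"][120:270,200:400,::-1],(400,300))
cv2.imwrite("pics/c5.png",np.vstack([np.hstack([a,b]),np.hstack([d,e])]))
```

```text
[ 0.5774 -0.2859 -3.5771]
0 [-0.418  -0.2905 -3.2806]
1 [-0.6161 -0.4335 -2.6018]
2 [ 0.3914  0.6261 -3.586 ]
3 [-1.3239  0.2579  1.417 ]
19.5083
[ 0.0998  0.7207  0.8834 -0.0634  2.0613 -0.1261]
[array([297. , 276.1]), array([300.8, 274.6]), array([309.2, 271.1])]
[array([287.3, 226.9]), array([287.8, 230.7]), array([289., 239.])]
```

View pics/c5.png

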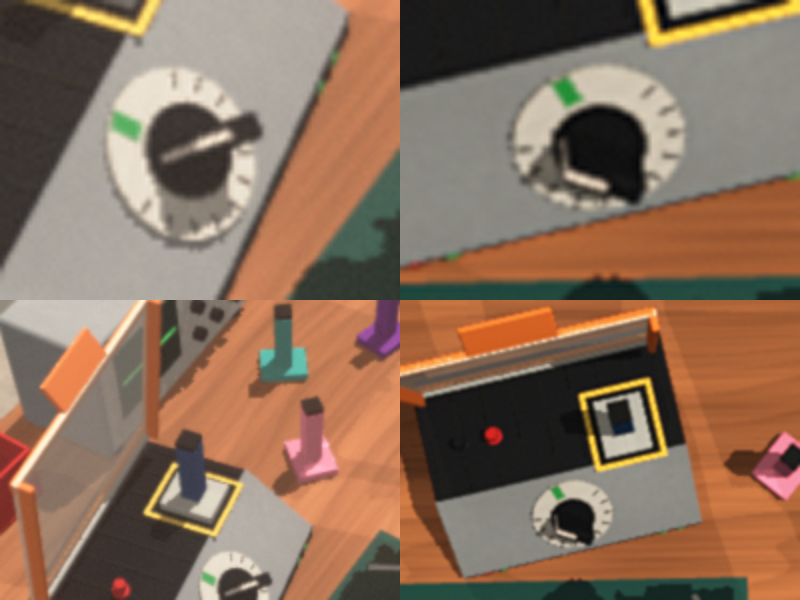

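The prop stands on the pad, its foot inside the yellow outline at (620,420) in the lower right. The white pointer runs along the bar top from the centre (607,188) to its end (566,179), then down the end face. The green mark is at (567,91).

Run:
```python
from h import *; from rig import manip
tp=pickle.load(open("top5.pkl","rb")); s=pickle.load(open("side5.pkl","rb"))
a=np.radians(40); n=Rc@[-np.sin(a),0,np.cos(a)]; up=Rc@[np.cos(a),0,np.sin(a)]; lf=Rc@[0,1,0]
def cast(c,p,h):
    o,d=ray(c,p); P0=W([-.010,0,.085])+n*h; return o+d*((P0-o)@n)/(d@n)
C=np.array([.539,.0283,.0491]); f=lambda X:np.array([(X-C)@up,(X-C)@lf])
T=lambda p:(240+(p[0]-400)/4.3-.4,195+p[1]/4.3-.4); S=lambda p:(255+p[0]/4.3-.4,240+p[1]/4.3-.4)
cw=lambda v:np.arctan2(-v[1],v[0])
for nm,c,M,e,m,g,k in(("top",tp,T,(566,179),(607,189),(567,91),[(512,140),(540,80),(600,65),(650,80),(684,130),(670,180)]),("side",s,S,(190,147),(232,128),(126,125),[(107,150),(125,85),(170,67),(215,82),(112,185),(140,225),(185,241)])):
    uv=np.array([f(cast(c,M(p),.002)) for p in k]); sol=np.linalg.lstsq(np.c_[2*uv,np.ones(len(uv))],(uv**2).sum(1),rcond=None)[0]
    E,Mi,G=f(cast(c,M(e),.044)),f(cast(c,M(m),.044)),f(cast(c,M(g),.002))
    print(nm,"ring c",sol[:2],np.sqrt(sol[2]+sol[:2]@sol[:2]),"end",E,"mid",Mi,"cw",cw(E-Mi),cw(E-sol[:2]),"green",G,cw(G-sol[:2]),cw(G))
# prop check
for c,p in((tp,(620,408)),(s,None)):
    if p: print("head", Rc.T@(onz(c,(200+(p[0]-400)/2,120+(p[1]-300)/2),.185)-O))
print("tab top5", [Rc.T@(onz(tp,(200+(p[0]-400)/2,120+(p[1]-300)/2),.33)-H) for p in((459,325),(552,308))])
print("tab tri",[Rc.T@(tri(tp,(200+(p[0]-400)/2,120+(p[1]-300)/2),s,(180+q[0]/2,130+(q[1]-300)/2))[0]-H) for p,q in(((459,325),(40,380)),((552,308),(85,330)))])
```

```text
top ring c [0.0021 0.0036] 0.044409588058029865 end [0.0133 0.02  ] mid [0.0018 0.0023] cw -0.9952240793295393 -0.9700421358304935 green [0.0347 0.0114] -0.23453930199611278 -0.3165827694784735
side ring c [0.0018 0.0001] 0.044329231937610035 end [0.0181 0.0206] mid [ 0.003  -0.0024] cw -0.9869547265267328 -0.8974137203319636 green [0.0348 0.0069] -0.20241770961731445 -0.19518671992000008
head [ 0.0253 -0.0764  0.185 ]
tab top5 [array([0.0007, 0.0383, 0.219 ]), array([-0.0035, -0.0406,  0.219 ])]
tab tri [array([-0.0043,  0.0361,  0.2344]), array([-0.0053, -0.041 ,  0.2245])]
```

Run:
```python
from h import *; from rig import manip
E=.012
manip.servo_line(manip.get_position()+[0,0,.12],rate=.3)
manip.command_gripper(.036)
manip.move_to(*tabpose(1.44,.13,ext=E))
manip.servo_line(*tabpose(1.44,.04,ext=E),rate=.2); manip.servo_line(*tabpose(1.44,0,ext=E),rate=.08)
print(manip.get_contact_force())
manip.command_gripper(0,20); print(manip.get_width(),manip.get_contact_force(),manip.get_time())
for th in(1.3,1.15,1.02):
    manip.servo_line(*tabpose(th,ext=E),rate=.08); print(th,manip.get_width(),manip.get_contact_force())
c=manip.camera("side"); d=manip.camera("top")
cv2.imwrite("pics/c6.png",np.hstack([cv2.resize(k["image"][80:380,120:520,::-1],(400,300)) for k in(c,d)])); print(manip.get_time())
```

```text
[-0.2412 -0.7958 -0.5929]
0.005602584801292497 [-1.0029 -0.0235  3.2717] 25.2
1.3 0.005427543561190569 [-2.6857 -0.593   2.4819]
1.15 0.005323693399029725 [-3.8503 -1.2941  4.2587]
1.02 0.005599845835650941 [-6.2586 -0.8641  6.8812]
26.925
```

View pics/c6.png

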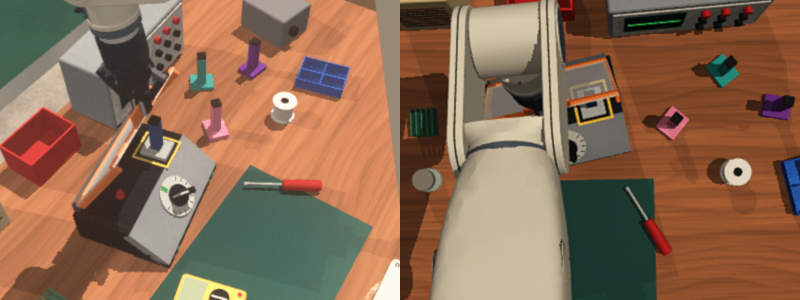

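The tab is pinched and the guard is coming down towards the prop, still above its head at (155,125). I'll lower it in small steps.

Run:
```python
from h import *; from rig import manip
E=.012; last=None
for th in np.arange(.99,.74,-.02):
    p,r=tabpose(th,ext=E); manip.servo_line(p,r,rate=.05); manip.hold(.05)
    f=manip.get_contact_force(); print(round(th,2),manip.get_width(),f)
    if last is not None and abs(f[2]-last[2])>3 and th<.93: break
    last=f
c=manip.camera("side"); d=manip.camera("top"); print(manip.get_time())
pickle.dump((c,d),open("7.pkl","wb"))
```

```text
0.99 0.0055670360425063535 [-7.5452 -1.4789  7.3664]
0.97 0.005580740831119021 [-7.3418 -1.945   8.012 ]
0.95 0.005759940752328833 [-7.2732 -1.2417  8.3796]
0.93 0.00565075643536421 [-8.5951 -1.1798  8.4195]
0.91 0.0058675502409795835 [-7.8976 -1.1635  9.1419]
0.89 0.005835022652705668 [-8.7463 -2.7867  9.1937]
0.87 0.005475308158739427 [-10.0416  -2.0224   7.8517]
0.85 0.005889441944602659 [-10.6952  -2.4498   9.5952]
0.83 0.0051987773417600785 [-9.1096 -1.6442 10.4763]
0.81 0.005748564776980768 [-5.0422  1.1019 15.0241]
30.0583
```

Run:
```python
from h import *; from rig import manip
E=.012
manip.servo_line(*tabpose(.83,ext=E),rate=.03); print(manip.get_contact_force())
manip.command_gripper(.03); manip.hold(.2)
manip.servo_line(*tabpose(.83,.09,ext=E),rate=.12)
manip.servo_line(manip.get_position()+[-.05,0,.04],rate=.25)
# knob IK
a=np.radians(40); n=Rc@[-np.sin(a),0,np.cos(a)]; up=Rc@[np.cos(a),0,np.sin(a)]; lf=Rc@[0,1,0]
K=np.array([.539,.0283,.0491])+.002*up+.001*lf+n*.038
for s in(1,-1):
    for al in(-.97,-.6,-.22):
        x=np.cos(al)*up-np.sin(al)*lf; y=np.cross(n,x)
        print(s,al,[manip.solve_ik(K+n*(.003+b),rv(-n,s*y)) for b in(.1,0)])
q=manip.get_joint_positions(); q[0]-=.7; manip.set_joints(q)
c=manip.camera("side"); d=manip.camera("top"); pickle.dump((c,d),open("8.pkl","wb")); print(manip.get_time(),q)
cv2.imwrite("pics/c8.png",np.hstack([cv2.resize(k["image"][100:310,150:430,::-1],(400,300),interpolation=cv2.INTER_CUBIC) for k in(c,d)]))
```

```text
[-9.8418 -1.6078 11.068 ]
1 -0.97 [array([-0.1401,  0.2996,  2.4551,  2.4554,  0.3564,  0.9819]), array([-0.0748,  0.5735,  2.3409,  2.7414,  0.4837,  0.7378])]
1 -0.6 [array([-0.1401,  0.2996,  2.4551,  2.4554,  0.3564,  1.3519]), array([-0.0748,  0.5735,  2.3409,  2.7414,  0.4837,  1.1078])]
1 -0.22 [array([-0.1401,  0.2996,  2.4551,  2.4554,  0.3564,  1.7319]), array([-0.0748,  0.5735,  2.3409,  2.7414,  0.4837,  1.4878])]
-1 -0.97 [array([-0.1401,  0.2996,  2.4551,  2.4554,  0.3564, -2.1597]), array([-0.0748,  0.5735,  2.3409,  2.7414,  0.4837, -2.4038])]
-1 -0.6 [array([-0.1401,  0.2996,  2.4551,  2.4554,  0.3564, -1.7897]), array([-0.0748,  0.5735,  2.3409,  2.7414,  0.4837, -2.0338])]
-1 -0.22 [array([-0.1401,  0.2996,  2.4551,  2.4554,  0.3564, -1.4097]), array([-0.0748,  0.5735,  2.3409,  2.7414,  0.4837, -1.6538])]
33.625 [-0.6605  0.06    1.7186  0.0075  1.3202 -0.1733]
```

View pics/c8.png

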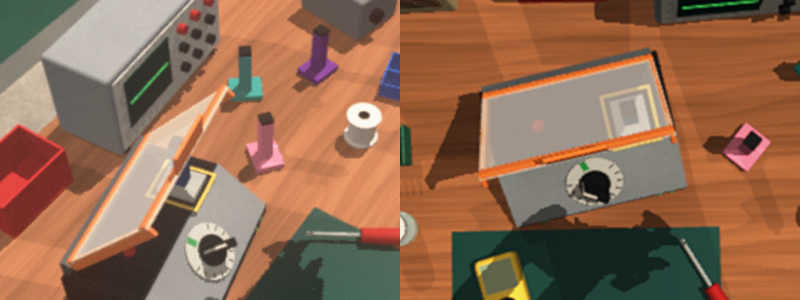

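The guard rests on the prop, which stands on the pad at (187,185). The knob bar at (212,245) is reachable from the front.

```bash
cat >> h.py <<'E'
ka=np.radians(40); kn=Rc@[-np.sin(ka),0,np.cos(ka)]; kup=Rc@[np.cos(ka),0,np.sin(ka)]; klf=Rc@[0,1,0]
def kpose(al,b=0):
    K=np.array([.539,.0283,.0491])+.002*kup+.001*klf+kn*(.038+.003+b)
    x=np.cos(al)*kup-np.sin(al)*klf; return K,rv(-kn,np.cross(kn,x))
E
python3 - <<'E'
from h import *; from rig import manip
manip.command_gripper(.045)
q=np.array(manip.solve_ik(*kpose(-.97,.1)))
a=q.copy(); a[0]=-.66; a[1]-=.3; manip.set_joints(a); print(manip.get_position())
a[0]=q[0]; manip.set_joints(a); print(manip.get_position())
manip.set_joints(q)
manip.servo_line(*kpose(-.97,.03),rate=.15); manip.servo_line(*kpose(-.97),rate=.06); print(manip.get_contact_force())
manip.command_gripper(0,30); print(manip.get_width(),manip.get_contact_force(),manip.get_torque())
j=np.array(manip.get_joint_positions())
for k in range(1,6):
    t=j.copy(); t[5]+=.15*k; manip.set_joints(t); print(manip.get_contact_force(),manip.get_torque())
manip.hold(.2); manip.command_gripper(.045); print(manip.get_time())
manip.servo_line(*kpose(-.22,.05),rate=.1); manip.servo_line(*kpose(-.22,.1),rate=.2)
a=np.array(manip.get_joint_positions()); a[1]-=.3; manip.set_joints(a); a[0]-=.6; manip.set_joints(a)
c=manip.camera("side"); d=manip.camera("top"); pickle.dump((c,d),open("9.pkl","wb")); print(manip.get_time())
A=cv2.resize(c["image"][240:310,255:348,::-1],(400,300),interpolation=cv2.INTER_CUBIC); B=cv2.resize(d["image"][195:265,240:333,::-1],(400,300),interpolation=cv2.INTER_CUBIC)
D=[cv2.resize(k["image"][100:310,150:430,::-1],(400,300),interpolation=cv2.INTER_CUBIC) for k in(c,d)]
cv2.imwrite("pics/c9.png",np.vstack([np.hstack([A,B]),np.hstack(D)]))
E
```

```text
[ 0.418  -0.2312  0.2975]
[0.4771 0.0067 0.2971]
[-0.6237 -0.2248 -0.0204]
0.013369458205805205 [-0.8311 -1.4093  5.4132] [-0.162  -0.0415 -0.1111]
[ 1.4261  1.5354 -1.9389] [0.0531 0.5696 0.1491]
[ 0.6393  2.3019 -3.092 ] [0.1826 0.6503 0.1987]
[-0.4321  3.3216 -2.401 ] [0.4517 0.6708 0.3617]
[-2.0058  4.5969 -2.7804] [0.6696 0.8105 0.6268]
[ 1.0134  5.9866 -4.1261] [0.7215 0.7111 0.6856]
41.2083
44.0833
```

View pics/c9.png

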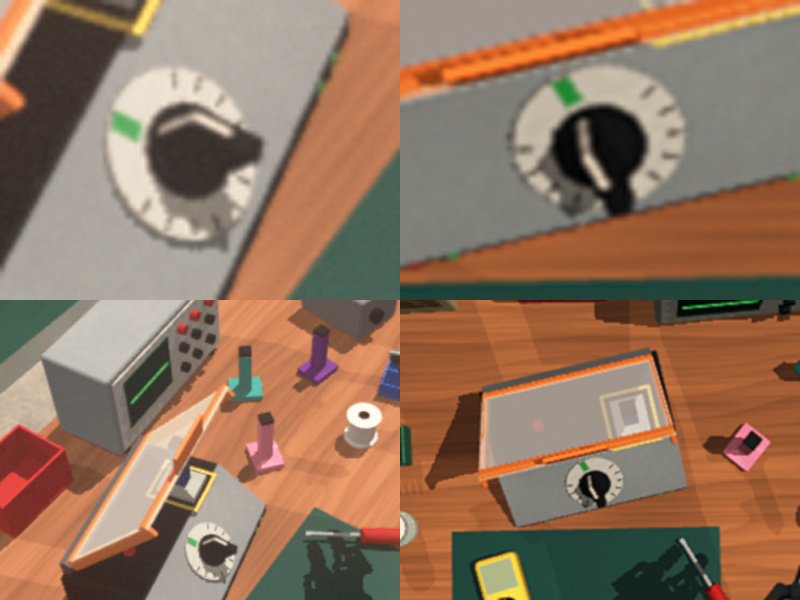

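The guard is still propped and the green mark has not moved. In the top crop the pointer runs from (606,189) to (586,155), and in the side crop from (235,133) to (193,118). Now computing the angle left.

Run:
```python
from h import *
s,tp=pickle.load(open("9.pkl","rb"))
def cast(c,p,h):
    o,d=ray(c,p); P0=W([-.010,0,.085])+kn*h; return o+d*((P0-o)@kn)/(d@kn)
C=np.array([.539,.0283,.0491]); f=lambda X:np.array([(X-C)@kup,(X-C)@klf]); cw=lambda v:np.arctan2(-v[1],v[0])
T=lambda p:(240+(p[0]-400)/4.3-.4,195+p[1]/4.3-.4); S=lambda p:(255+p[0]/4.3-.4,240+p[1]/4.3-.4)
for nm,c,M,e,m in(("top",tp,T,(586,155),(606,189)),("side",s,S,(193,118),(235,133))):
    E,Mi=f(cast(c,M(e),.044)),f(cast(c,M(m),.044)); print(nm,E,Mi,cw(E-Mi))
def gc(c,x,y):
    m=cv2.inRange(cv2.cvtColor(c["image"],cv2.COLOR_RGB2HSV),(45,110,60),(80,255,255))[y-7:y+8,x-7:x+8]; M=cv2.moments(m,True); return x-7+M["m10"]/M["m00"],y-7+M["m01"]/M["m00"]
for c,x,y in((tp,278,216),(s,284,269)):
    p=gc(c,x,y); g=f(cast(c,p,.002)); print("green",p,g,"cw about (2,0..3)",cw(g-[.002,.0]),cw(g-[.002,.0015]),cw(g-[.002,.003]))
for k in(("side5.pkl",284,269),("top5.pkl",278,216)): print("before",gc(pickle.load(open(k[0],"rb")),*k[1:]))
```

```text
top [0.0245 0.0075] [0.002  0.0028] -0.20575124816673046
side [0.0233 0.007 ] [ 0.0005 -0.0012] -0.3474545176455927
green (278.3, 215.95) [0.0343 0.0118] cw about (2,0..3) -0.34895660189665884 -0.3073706187351552 -0.264657622762159
green (284.2, 269.0) [0.0339 0.0071] cw about (2,0..3) -0.21788864444229308 -0.1725871422199279 -0.12655917755479712
before (283.8333333333333, 268.8333333333333)
before (278.3, 215.95)
```

```bash
python3 -c "
from rig import manip
print(manip.get_contact_force()); print(manip.sign_off(),manip.get_time())"
```

```text
[ 0.39207393 -0.36608757  0.25315353]
the job is handed in; nothing more can be done
the job is handed in; nothing more can be done
```

I handed the job in at about 44 s, with no verdict returned: the guard rests on the prop, which stands on the pad, the knob's pointer measures within about 0.05 rad of the green mark (single readings scatter by roughly 0.1), the ring has not moved in the images, and everything is let go.

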